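# Snap the fishtail chisel into its bench clip rack

## Robot

A 7-joint arm with a two-finger parallel gripper is mounted at the origin on the work surface. World frame = base frame: x ahead of the robot, y to its left, z up, the work surface at z = 0. Lengths are in m, angles in rad, forces in N, time in s.
With the tool pointing down it reaches from about 0.425 to 0.925 m from the base axis. Payload 6.8 kg.
Tool frame: the origin (TCP) lies on the front face of the gripper's body, between the roots of the fingers; the fingertips stand 73 mm ahead of it and the grasp point (between the pads) lies 54 mm ahead of it (bot.finger_overhang is the z of the fingertips in the tool frame, in m); z points along the fingers, y is the line along which they close (so a half turn about z gives the same grasp; the last joint's range is limited). The gripper opens to 85 mm and grips with 20 to 120 N. Pads are 22 mm wide; open, the fingers measure 114 mm over their backs; the gripper's body (76 mm by 85 mm) begins 54 mm behind the grasp point. The pads swing forward as they close: fully open they stand 13 mm farther back than shut.
Start: joints at [-1.431, 0.477, 0.022, 1.555, -0.011, 1.109, -0.083], TCP at [0.166, 0.654, 0.304] pointing down, gripper open.
Joint ranges: [-2.96, 2.96], [-0.34, 2.1], [-1.41, 1.46], [0.24, 2.44], [-1.37, 4.51], [0.17, 1.92], [-2.96, 2.96]. Speed limits (rad/s): [2.39, 2.39, 3.14, 3.14, 3.14, 3.14, 3.14].

## Interface

Orientations are given as a unit quaternion [w, x, y, z].
In Python, from station import bot gives the robot as it stands.
- The arm moves only by the tool servo_tool, never from a script. Its argument "motion" is one flat list of numbers, 7 for each row, row after row: the shift along the tool's x, y, z as a fraction of full scale, then the turn, a rotation vector about the tool's x, y, z as a fraction of full scale, then the closure, from 0 (fully open) to 1 (shut). In form: [tx, ty, tz, ax, ay, az, gripper, tx, ty, tz, ax, ay, az, gripper, ...]. A call has 1 to 5 rows; each row shifts and turns the commanded pose from where the row before left it, along the tool's axes as they then stand; what a row does not reach is not made up. Full scale, the value 1, is 0.02 m for a shift and 0.15 rad for a turn. A row lasts 1/8 s, in which the tool goes at most 62.5 mm and 10.7 degrees, less where a joint would pass 70% of its speed; a pose out of reach is approached as far as the arm can. A call with a number of a shift or a turn outside -1 to 1 is refused whole. A call with a gripper value outside its range is refused whole. The fingers move at their own pace and stop on an object; "grip_force" is the grip in N (left out, the last holds). Time passes only in rows, so rows that do not move let the fingers close. It gives the time, the measured TCP pose, the force, the opening and the grip force at its end, in the units of the state.
- bot.get_obs(): the state, without advancing time (a new reading comes with each control period).
- bot.read_camera(name): name is "scene" or "top"; returns the picture (384x512x3 uint8, red, green, blue); there is no depth.
- bot.get_calibration(name): a dict with "mtx" (3x3 intrinsics, pixels), "rvec" (rotation vector, rad) and "tvec" (3), from world to camera coordinates, as OpenCV has them. Camera axes: x right, y down, z forward; pixel columns grow to the right and rows downward; lengths in m; the calibration is good to about 2 mm. A picture is of the moment at which its call begins. get_calibration takes no time and is no camera call.
- bot.hand_in(): hands the job in; it is judged then, once.
Trained networks look in the newest picture that a camera, given by its name, has taken for a name from the list of things; names that differ only in an ending like _2 or _b are one class to them, and where a whole thing is asked for, a point or a joint stands for the part that bears it (a point fixed in the world has none). Each returns a list of dicts, best first, with "p" (0 to 1); they miss things now and then, are a little off and sometimes report something else, mostly with a low value. They report only what shows in the picture. A call takes as long as a camera call. They do not tell look-alikes from the thing itself.
- bot.boxes_of(camera, name): "uv" ([column, row] in pixels, amid what is visible of it).
The state is a dict: "t": time; "q": joint angles; "joint_vel": joint speeds; "joint_torque": joint torques, N m; "eef_pos": TCP position; "tool_rot": TCP orientation; "contact_force": force on the tool from outside, world axes, zero at the start; "torque": the same for the moment, N m; "gripper_width": opening from 0.0 (shut) to 1.0 (fully open); "grasp_force": force on a finger pad.
Only numpy, scipy, OpenCV 4.12 (cv2) and the standard library are available. Lean on these libraries where they do the work, as an engineer would, in place of code of your own. Each camera call takes 0.05 s, during which the arm holds its last target. There are 200 camera calls.

## Task

Put the broad fishtail chisel away in the bench rack: lay its handle in the mouths of the two spring clips with the blade over the blade rest, and push it straight down (do not drop it in) until it snaps past both pairs of jaws and lies fully seated and level. Leave the narrow chisel, the sharpening stone and the standing mallet where they are.

Things in the scene. Friction and masses are not known exactly. Their poses are not given: they have to be found in the camera images.
- fishtail: Chisel to put away, loose on the bench, 226 mm long, about 0.15 kg. Round wooden handle 25 mm thick, 136 mm long with an eight-sided steel hoop (26 mm across flats, 10 mm long) at each end; thin shank; flat blade fanning from 10 to 46 mm like a fish's tail. Origin: mid-handle, on its axis (13 mm above the bench at the start); x along the handle to the blade. Grip across mid-handle.
- fishtail_tip (a point): Middle of the fishtail chisel's cutting edge, on the handle's axis line, 158 mm from the origin of fishtail.
- rack: Rack fixed to the bench: dark wooden foot 270 x 80 x 12 mm carrying two steel spring clips and, 150 mm ahead of the origin, a pale block with a cork top (the blade rest, 41 mm high; the seated blade hangs 7 mm above it). Origin: on the bench, midway between the clips; x along the rack from the clips to the blade rest, roughly away from the robot; z up.
- rack_seat (a point): Where the origin of fishtail lies when fully seated: midway between the clips, 50 mm above the bench; axes as rack, and the seated chisel's x axis runs along this x. Resting in the clip mouths, the handle's axis is about 20 mm higher. 70 mm are free between the clips above the 12 mm foot, so fingers holding mid-handle fit there.
- clip_rear (a point): Rear clip, seated handle axis, 42 mm behind rack_seat. 14 mm long along the rack: a 20 mm wide wooden seat, top 37.5 mm above the bench, between two sprung steel jaws. Their rounded lips, 16 mm apart, stand 61 mm above the bench; above them the jaws flare out at 45 degrees to a mouth about 40 mm wide and 75 mm above the bench.
- clip_front (a point): Front clip, same as the rear one, 42 mm ahead of rack_seat towards the blade rest. Each jaw gives sideways on a spring of 1.1 N/mm, up to 9 mm. A push of about 10 to 18 N in all drives the handle through both clips; once its axis is below the lips they snap over it and hold it down on the seats.
- narrow: Bystander: chisel with the very same handle but a straight narrow blade 9 mm wide and 90 mm long. Loose on the bench; origin and axes as for fishtail.
- stone: Bystander: grey sharpening stone on a brown wooden block, 200 x 70 x 38 mm, 0.9 kg, loose on the bench at the robot's right. Origin: centre of its underside, x along its length.
- mallet: Bystander: round wooden carver's mallet standing loose on its head, handle up, at the robot's left; 92 mm in diameter, 240 mm tall, 0.6 kg. Origin: centre of its underside; z up along the handle.
There are look-alikes about, which are no part of the job. Leave any green or yellow look-alike of the fishtail alone.

How it is judged:
By the outcome, as a careful person would: the job done as asked, in the order asked, and still so for the second after the job is handed in, with the robot touching nothing.
It also fails if it takes over 35 s, if anything falls off the work surface, if the arm or the gripper's body presses on something with over 40 N, if the wrist force passes 120 N, or if a joint passes its speed limit or range.

## Working session

There is one attempt and no reset: what is moved stays moved. The work goes in short steps, Python scripts to look and compute and a tool call to move; the robot and the scene stay as the last step left them, time stands still between calls to the robot, and variables do not carry over. Pictures are saved under pics/ and viewed, at most 10 in all, crops included, and the job is handed in when it is done.

Besides the shell and the picture viewer there is one more tool, called after ">>>" in YAML: its name, and indented under it one key for each argument. servo_tool: Moves the arm, as the interface text tells. Shift numbers are shares of 0.02 m and turn numbers shares of 0.15 rad, none past 1 either way. Its arguments: {"type":"object","properties":{"motion":{"type":"array","items":{"type":"number","minimum":-1,"maximum":1}},"grip_force":{"type":"number"}},"required":["motion"]}

```bash
mkdir -p pics; ls
python3 - <<'E'
from station import bot
import cv2,numpy as np
o=bot.get_obs();print({k:np.round(v,3).tolist() for k,v in o.items()})
for c in ("scene","top"):
    im=bot.read_camera(c);cv2.imwrite(f"pics/{c}0.png",im[:,:,::-1])
    k=bot.get_calibration(c);R=cv2.Rodrigues(np.array(k["rvec"],float))[0];print(c,np.round(k["mtx"],1).tolist(),(-R.T@np.ravel(k["tvec"])).round(3))
    for n in ("fishtail","fishtail_tip","narrow","rack","clip_rear","clip_front","stone","mallet"):
        print(n,[(np.round(d["uv"],1).tolist(),round(d["p"],2)) for d in bot.boxes_of(c,n)])
E
```

```text
pics
{'t': 0.0, 'q': [-1.431, 0.478, 0.022, 1.556, -0.012, 1.109, -0.083], 'joint_vel': [-0.0, 0.001, -0.001, 0.001, 0.001, -0.002, -0.001], 'joint_torque': [-0.001, -59.646, 1.607, -28.12, 0.012, 0.01, 0.0], 'eef_pos': [0.165, 0.654, 0.303], 'tool_rot': [-0.0, 0.124, 0.992, -0.001], 'contact_force': [0.156, 0.34, 0.609], 'torque': [0.069, -0.034, 0.003], 'grasp_force': 0.0, 'gripper_width': 1.003}
scene [[357.9, 0.0, 250.1], [0.0, 357.9, 190.9], [0.0, 0.0, 1.0]] [0.779 0.54  0.879]
fishtail [([263.4, 268.0], 0.66), ([279.6, 135.2], 0.62), ([356.8, 305.4], 0.61)]
fishtail_tip [([277.5, 132.8], 0.94), ([359.7, 303.5], 0.69), ([260.7, 265.4], 0.66)]
narrow [([206.1, 157.7], 0.58)]
rack [([221.7, 220.9], 0.81)]
clip_rear [([224.8, 218.0], 0.96)]
clip_front [([219.9, 217.5], 0.77), ([263.6, 263.8], 0.54)]
stone [([172.5, 116.0], 0.7)]
mallet [([335.7, 365.5], 0.58), ([227.0, 220.1], 0.31)]
top [[409.5, 0.0, 253.4], [0.0, 409.5, 199.2], [0.0, 0.0, 1.0]] [2.650e-01 1.000e-03 1.178e+00]
fishtail [([120.3, 231.8], 0.94), ([328.5, 276.2], 0.91), ([184.0, 177.9], 0.75), ([415.4, 181.7], 0.5)]
fishtail_tip [([119.4, 234.7], 0.88), ([186.9, 187.6], 0.83), ([328.0, 278.3], 0.82)]
narrow [([330.2, 191.2], 0.61)]
rack [([249.9, 173.7], 0.63)]
clip_rear [([246.2, 172.8], 0.58)]
clip_front [([249.1, 175.2], 0.91)]
stone [([413.1, 182.0], 0.71)]
mallet [([75.5, 174.7], 0.83)]
```

View pics/scene0.png

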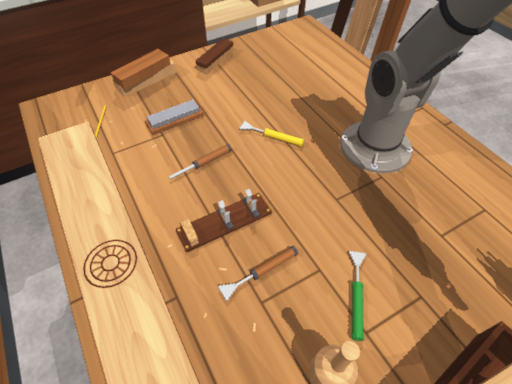

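View pics/top0.png

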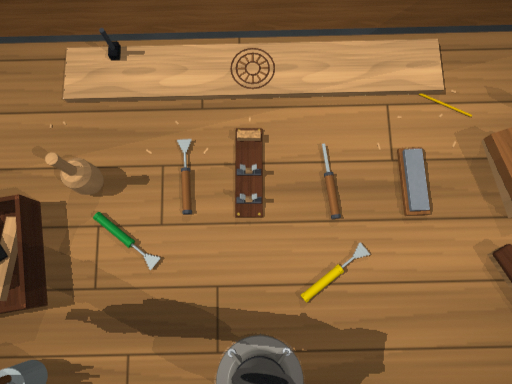

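The pictures show these possible matches, by top-view pixel:
- Brown-handled fishtail at (186,178), blade up at (184,143).
- Green fishtail at (127,240), a look-alike.
- Yellow fishtail at (335,273), a look-alike.
- Narrow chisel at (331,182).

The rack is at (250,173), with its blade rest at the top, (250,134). I choose the brown one and will check it in a close crop.

Run:
```python
import cv2,numpy as np
t=cv2.imread("pics/top0.png");s=cv2.imread("pics/scene0.png")
a=cv2.resize(t[120:225,160:280],None,fx=5,fy=5,interpolation=cv2.INTER_CUBIC)
cv2.imwrite("pics/crop_t.png",a)
b=cv2.resize(s[180:310,165:305],None,fx=4.5,fy=4.5,interpolation=cv2.INTER_CUBIC)
cv2.imwrite("pics/crop_s.png",b);print(a.shape,b.shape)
```

```text
(525, 600, 3) (585, 630, 3)
```

View pics/crop_t.png

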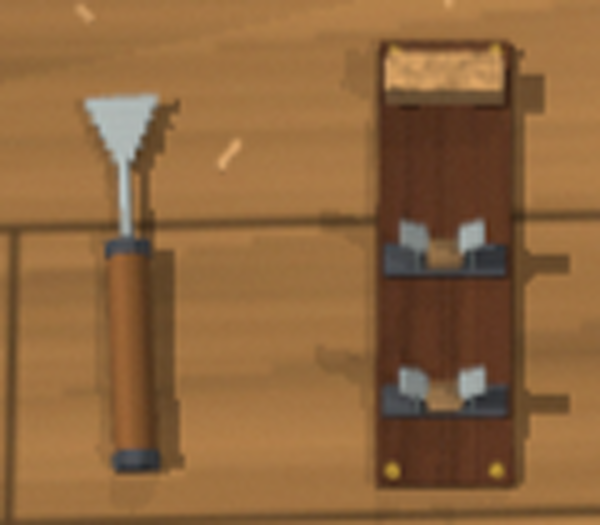

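View pics/crop_s.png

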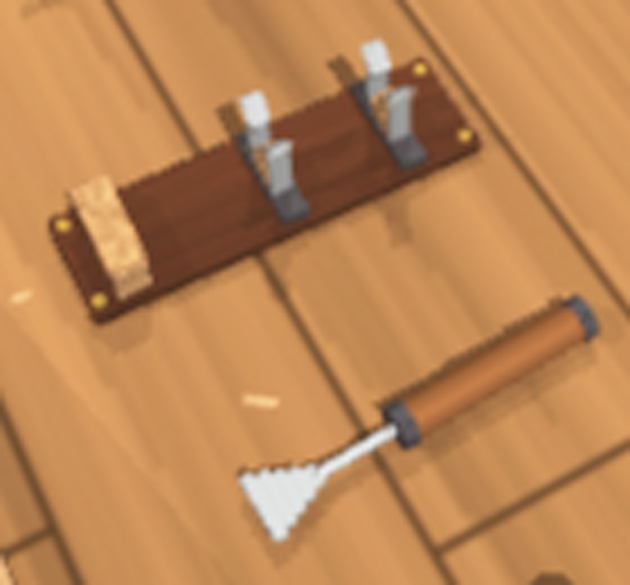

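The crops confirm the brown-handled chisel with the fanned blade. In the top view its handle end is at about (187,212) and its tip at (184,140). The rack's clips are at about (249,167) and (249,196). Next I fit both poses from the two views.

```bash
cat > h.py <<'E'
import cv2,numpy as np
from scipy.optimize import least_squares
from station import bot
K={c:bot.get_calibration(c) for c in("scene","top")}
def proj(c,P):
    k=K[c];return cv2.projectPoints(np.array(P,float).reshape(-1,3),np.array(k["rvec"],float),np.array(k["tvec"],float),np.array(k["mtx"],float),None)[0].reshape(-1,2)
def pl(p,L):  # planar pose x,y,yaw
    L=np.array(L,float);c,s=np.cos(p[2]),np.sin(p[2])
    return np.c_[p[0]+c*L[:,0]-s*L[:,1],p[1]+s*L[:,0]+c*L[:,1],L[:,2]]
def fit(obs,p0,f=pl):
    r=lambda p:np.concatenate([(proj(c,f(p,L))-np.array(uv)).ravel() for c,L,uv in obs])
    s=least_squares(r,p0,loss="soft_l1");return s.x,r(s.x)
ct=lambda a:np.array(a)/5+[159.6,119.6]
cs=lambda a:np.array(a)/4.5+[164.6,179.6]
E
python3 - <<'E'
from h import *
L=[(-.068,0,.013),(.068,0,.013),(.158,0,.013)]
for o in ([("top",L,ct([(136,467),(128,242),(121,98)])),("scene",L,cs([(588,317),(393,427),(259,510)]))],):
    for q in (o,o[:1],o[1:]):
        p,r=fit(q,[.4,.17,0]);print("fish",p.round(4),r.round(1))
clip=[(.042,0,.075),(-.042,0,.075)]
foot=[(.135,.04,.012),(.135,-.04,.012),(-.135,-.04,.012),(-.135,.04,.012)]
f=lambda p,L:pl(p,np.array(L)+(np.array([p[3],0,0]) if len(L)==4 else 0))
o=[("top",clip,ct([(442,232),(442.5,380)])),("top",foot,ct([(379,42),(514,42),(517,485),(377,485)])),
("scene",clip,cs([(267,123),(388,69)])),("scene",foot,cs([(98,315),(50,218),(420,58),(480,138)]))]
for q in (o,o[:2],o[2:]):
    p,r=fit(q,[.4,0,0,.04],f);print("rack",p.round(4),r.round(1))
E
```

```text
fish [0.5249 0.2009 0.0469] [-0.   0.5 -0.1  0.   0.3 -0.2 -0.2 -0.2  0.4  0.5 -0.3  0.1]
fish [0.5253 0.2008 0.0511] [ 0.1  0.4 -0.2 -0.1  0.1 -0.3]
fish [0.5246 0.2009 0.0435] [-0.1 -0.2  0.4  0.4 -0.3 -0.2]
rack [ 0.5348  0.0173 -0.017   0.044 ] [ 0.4  0.2  0.4  0.1  0.1 -0.  -0.3 -0.2 -0.2  0.1  0.   0.2 -0.3 -0.3
 -0.1 -0.1 -0.5  1.  -0.5  0.2  0.9 -0.9  0.9  0.6]
rack [ 0.5352  0.0175 -0.0182  0.0438] [ 0.4  0.1  0.3 -0.1  0.1 -0.1 -0.3 -0.2 -0.3  0.1 -0.1  0.2]
rack [ 0.5343  0.0167 -0.0146  0.0443] [-0.3 -0.5 -0.1 -0.4 -0.4  0.9 -0.5  0.1  0.8 -1.   0.8  0.4]
```

>>> servo_tool:
  motion: [0,0,-1,0,0,-1,0,0,-0.5,-1,0,0,-0.98,0,-0.5,-1,0,0,0,0,0,-0.7,-1,0,0,0,0,0,-0.7,-1,0,0,0,0,0]

```text
t: 1.52
eef_pos: [0.2067, 0.585, 0.3436]
tool_rot: [0.0, -0.024, 1.0, -0.0]
contact_force: [-0.1, -0.5, -0.6]
gripper_width: 0.998
grasp_force: 0.0
```

```bash
cat >> h.py <<'E'
from scipy.spatial.transform import Rotation
def togo(x,y,z,yaw):
    """remaining shift (rows of 20 mm, tool axes) and turn (rows of .15 rad) to TCP x,y,z with tool x along -(cos yaw, sin yaw)"""
    o=bot.get_obs();R=Rotation.from_quat(np.roll(o["tool_rot"],-1))
    T=Rotation.from_matrix(np.c_[[-np.cos(yaw),-np.sin(yaw),0],[-np.sin(yaw),np.cos(yaw),0],[0,0,-1]])
    print("t",round(o["t"],2),"pos",np.round(o["eef_pos"],4),"shift",(R.inv().apply(np.array([x,y,z])-o["eef_pos"])/.02).round(2),"turn",((R.inv()*T).as_rotvec()/.15).round(2),
     "w",round(o["gripper_width"],3),"gf",np.round(o["grasp_force"],1),"F",np.round(o["contact_force"],1),"M",np.round(o["torque"],2))
E
python3 -c "
from h import *
print(bot.finger_overhang,proj('top',[.53,.46,.0]))
togo(.525,.201,.20,.047)"
```

```text
0.0726 [[ 98.95188098 191.67225529]]
t 1.52 pos [0.2067 0.585  0.3436] shift [-14.96 -19.94   7.2 ] turn [-0.    0.    0.01] w 0.998 gf 0.0 F [-0.1 -0.5 -0.6] M [ 0.02 -0.01 -0.  ]
```

>>> servo_tool:
  motion: [-0.75,-1,0,0,0,0,0,-0.75,-1,0,0,0,0,0,-0.75,-1,0,0,0,0,0,-0.75,-1,0,0,0,0,0,-0.75,-1,0,0,0,0,0]

```text
t: 2.15
eef_pos: [0.2865, 0.4887, 0.3439]
tool_rot: [0.0, -0.024, 1.0, 0.0]
contact_force: [0.0, 0.1, 0.3]
gripper_width: 1.001
grasp_force: 0.0
```

>>> servo_tool:
  motion: [-0.75,-1,0,0,0,0,0,-0.75,-1,0,0,0,0,0,-0.75,-1,0,0,0,0,0,-0.75,-1,0,0,0,0,0,-0.75,-1,0,0,0,0,0]

```text
t: 2.78
eef_pos: [0.366, 0.3924, 0.3439]
tool_rot: [0.0, -0.024, 1.0, 0.0]
contact_force: [0.4, 0.9, -0.8]
gripper_width: 1.0
grasp_force: 0.0
```

>>> servo_tool:
  motion: [-0.75,-1,0.4,0,0,0,0,-0.75,-1,0.5,0,0,0,0,-0.75,-1,0.5,0,0,0,0,-0.75,-1,0.5,0,0,0,0,-0.75,-1,0.5,0,0,0,0]

```text
t: 3.4
eef_pos: [0.4457, 0.2962, 0.2957]
tool_rot: [0.0, -0.024, 1.0, 0.0]
contact_force: [-0.3, 0.1, -0.2]
gripper_width: 1.0
grasp_force: 0.0
```

>>> servo_tool:
  motion: [-0.75,-1,1,0,0,0,0,-0.75,-1,1,0,0,0,0,-0.75,-1,1,0,0,0,0,-0.75,-1,1,0,0,0,0,-0.7,-0.95,1,0,0,0,0]

```text
t: 4.03
eef_pos: [0.5244, 0.2009, 0.1954]
tool_rot: [0.0, -0.024, 1.0, 0.0]
contact_force: [0.2, 0.6, -0.1]
gripper_width: 0.998
grasp_force: 0.0
```

Run:
```python
from h import *
togo(.525,.201,.079,.047)
for c,(u,v) in (("scene",(190,170)),("top",(130,110))):
    im=bot.read_camera(c)[:,:,::-1]
    cv2.imwrite(f"pics/{c}1.png",cv2.resize(im[v:v+120,u:u+150],None,fx=4,fy=4,interpolation=cv2.INTER_CUBIC))
a,b=cv2.imread("pics/scene1.png"),cv2.imread("pics/top1.png")
cv2.imwrite("pics/both1.png",cv2.resize(np.hstack([a,b]),(800,320)))
```

```text
t 4.03 pos [0.5244 0.2009 0.1954] shift [-0.03  0.    5.82] turn [0.   0.   0.01] w 0.998 gf 0.0 F [ 0.2  0.6 -0.1] M [-0.04 -0.03 -0.01]
```

View pics/both1.png

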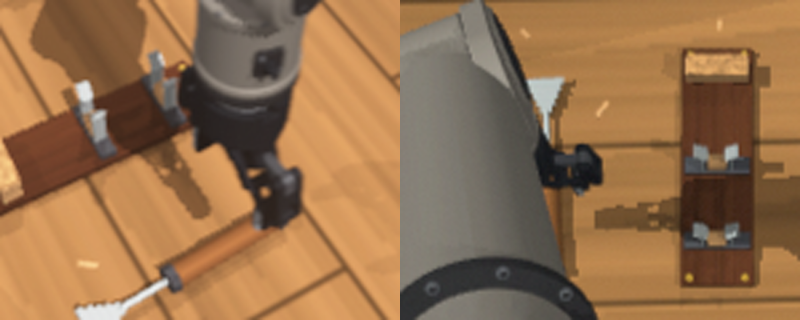

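The gripper is over mid-handle in both views: scene crop (270,220), top crop (575,170). I'll descend with the fingers part-closed.

>>> servo_tool:
  motion: [0,0,1,0,0,0,0.3,-0.03,0,1,0,0,0,0.4,0,0,1,0,0,0,0.4,0,0,1,0,0,0,0.4,0,0,1,0,0,0,0.4]
  grip_force: 90

```text
t: 4.75
eef_pos: [0.5243, 0.2031, 0.096]
tool_rot: [0.0, -0.025, 1.0, 0.0]
contact_force: [-0.4, -0.4, 0.3]
gripper_width: 0.6
grasp_force: 0.0
```

>>> servo_tool:
  motion: [0,0,0.4,0,0,0,0.5,0,0,0.35,0,0,0,0.5,0,0,0,0,0,0,0.5]

```text
t: 5.12
eef_pos: [0.5243, 0.2027, 0.081]
tool_rot: [-0.0, -0.025, 1.0, 0.0]
contact_force: [-0.8, -0.8, -0.6]
gripper_width: 0.498
grasp_force: 0.0
```

>>> servo_tool:
  motion: [0,0,0.05,0,0,0,1,0,0,0,0,0,0,1,0,0,0,0,0,0,1,0,0,0,0,0,0,1]
  grip_force: 90

```text
t: 5.62
eef_pos: [0.5248, 0.2028, 0.0809]
tool_rot: [0.001, -0.025, 1.0, 0.0]
contact_force: [-0.1, -0.2, 5.8]
gripper_width: 0.254
grasp_force: 88.1
```

```bash
python3 -c "
from h import *
togo(.525,.201,.079,.047)"
```

```text
t 5.62 pos [0.5248 0.2028 0.0809] shift [-0.01 -0.09  0.09] turn [0.   0.01 0.01] w 0.254 gf 88.1 F [-0.1 -0.2  5.8] M [-0.04  0.3  -0.01]
```

Opening 0.254 and a 5.8 N upward force suggest the pads pinch above the axis. I'll reopen slightly, go 5 mm lower and regrip.

>>> servo_tool:
  motion: [0,0,0,0,0,0,0.55,0,0,0,0,0,0,0.55,0,-0.05,0.27,0,0,0,0.55,0,0,0,0,0,0,0.6]

```text
t: 6.12
eef_pos: [0.524, 0.2013, 0.0739]
tool_rot: [-0.001, -0.024, 1.0, -0.0]
contact_force: [-0.3, -0.3, -1.0]
gripper_width: 0.399
grasp_force: 0.0
```

>>> servo_tool:
  motion: [0,0,0,0,0,0,1,0,0,0,0,0,0,1,0,0,0,0,0,0,1,0,0,0,0,0,0,1]

```text
t: 6.62
eef_pos: [0.5243, 0.2016, 0.0746]
tool_rot: [-0.0, -0.025, 1.0, 0.0]
contact_force: [-1.8, -0.7, 2.4]
gripper_width: 0.26
grasp_force: 88.1
```

```bash
python3 -c "
from h import *
togo(.525,.201,.079,.047)"
```

```text
t 6.62 pos [0.5243 0.2016 0.0746] shift [-0.03 -0.03 -0.22] turn [ 0.   -0.    0.01] w 0.26 gf 88.1 F [-1.8 -0.7  2.4] M [-0.16  0.25  0.03]
```

>>> servo_tool:
  motion: [0,0,-0.5,0,0,0,1,0,0,-1,0,0,0,1,0,0,-1,0,0,0,1,0,0,-1,0,0,0,1,0,0,-1,0,0,0,1]

```text
t: 7.25
eef_pos: [0.5244, 0.2016, 0.1656]
tool_rot: [0.0, -0.025, 1.0, 0.0]
contact_force: [-0.3, 0.0, -1.3]
gripper_width: 0.257
grasp_force: 88.3
```

```bash
python3 -c "
from h import *
togo(.5355,.0173,.145,-.017)
im=bot.read_camera('scene')[:,:,::-1]
cv2.imwrite('pics/s2.png',cv2.resize(im[150:310,160:340],None,fx=3.5,fy=3.5,interpolation=cv2.INTER_CUBIC))"
```

```text
t 7.25 pos [0.5244 0.2016 0.1656] shift [-0.1  -9.23  1.03] turn [0.   0.   0.44] w 0.257 gf 88.3 F [-0.3  0.  -1.3] M [ 0.02 -0.02 -0.  ]
```

View pics/s2.png

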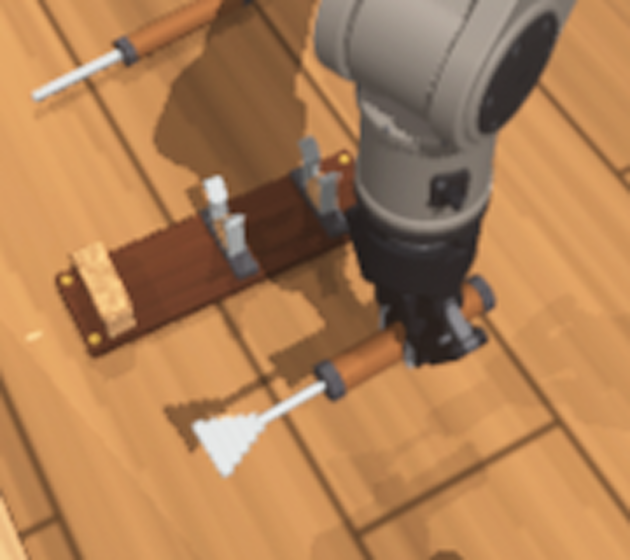

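The chisel is held across mid-handle. In the crop its tip is at (210,449) and its front hoop end at (324,382). I'll fit its in-hand height, along-axis offset and pitch.

Run:
```python
from h import *
T=np.array([.5244,.2016,.1656]);yaw=.049
def f(p,L):
    s,d,a=p;L=np.array(L);u=np.array([np.cos(yaw)*np.cos(a),np.sin(yaw)*np.cos(a),-np.sin(a)])
    return T+np.array([np.cos(yaw)*s,np.sin(yaw)*s,-d])+L[:,:1]*u
L=[(-.068,0,0),(.068,0,0),(.158,0,0)]
p,r=fit([("scene",L,np.array([(488,291),(322,384),(210,449)])/3.5+[159.6,149.6])],[0,.06,0],f)
print("along,ahead,pitch(down+)",p.round(4),r.round(1))
```

```text
along,ahead,pitch(down+) [ 0.0001  0.0614 -0.009 ] [-0.4  0.   0.9 -0.2 -0.3  0.2]
```

>>> servo_tool:
  motion: [0,0,-0.2,0,0,0.44,1,-0.1,-0.9,0,0,0,0,1,-0.15,-1,0,0,0,0,1,-0.15,-1,0,0,0,0,1,-0.15,-1,0,0,0,0,1]

```text
t: 7.92
eef_pos: [0.5342, 0.1212, 0.1683]
tool_rot: [-0.0, 0.009, 1.0, -0.0]
contact_force: [-0.2, 0.5, -2.1]
gripper_width: 0.258
grasp_force: 88.4
```

>>> servo_tool:
  motion: [-0.14,-1,0,0,0,0,1,0,-1,0,0,0,0,1,0,-1,0,0,0,0,1,0,-1,0,0,0,0,1,0,-0.7,0,0,0,0,1]

```text
t: 8.55
eef_pos: [0.5351, 0.0277, 0.1685]
tool_rot: [-0.0, 0.009, 1.0, -0.0]
contact_force: [0.0, 0.0, -1.8]
gripper_width: 0.258
grasp_force: 88.4
```

```bash
python3 -c "
from h import *
togo(.535,.0173,.135,-.017)"
```

```text
t 8.55 pos [0.5351 0.0277 0.1685] shift [-0.01 -0.52  1.67] turn [-0.   -0.   -0.01] w 0.258 gf 88.4 F [ 0.   0.  -1.8] M [-0.04 -0.    0.  ]
```

>>> servo_tool:
  motion: [0,-0.52,0.4,0,0,0,1,0,0,0.6,0,0,0,1,0,0,0,0,0,0,1]

```text
t: 8.93
eef_pos: [0.5342, 0.0197, 0.147]
tool_rot: [-0.001, 0.008, 1.0, 0.0]
contact_force: [-0.6, 0.2, -1.5]
gripper_width: 0.255
grasp_force: 88.4
```

```bash
python3 -c "
from h import *
togo(.535,.0173,.135,-.017)
a=bot.read_camera('scene')[170:270,165:305,::-1];b=bot.read_camera('top')[115:225,200:300,::-1]
r=lambda i,f:cv2.resize(i,None,fx=f,fy=f,interpolation=cv2.INTER_CUBIC)
a=r(a,3.2);b=r(b,3.2);print(a.shape,b.shape);h=max(a.shape[0],b.shape[0])
p=lambda i:cv2.copyMakeBorder(i,0,h-i.shape[0],0,0,cv2.BORDER_CONSTANT)
cv2.imwrite('pics/both3.png',np.hstack([p(a),p(b)]))
"
```

```text
t 8.93 pos [0.5342 0.0197 0.147 ] shift [-0.04 -0.12  0.6 ] turn [-0.   -0.02  0.01] w 0.255 gf 88.4 F [-0.6  0.2 -1.5] M [ 0.05  0.04 -0.01]
(320, 448, 3) (352, 320, 3)
```

View pics/both3.png

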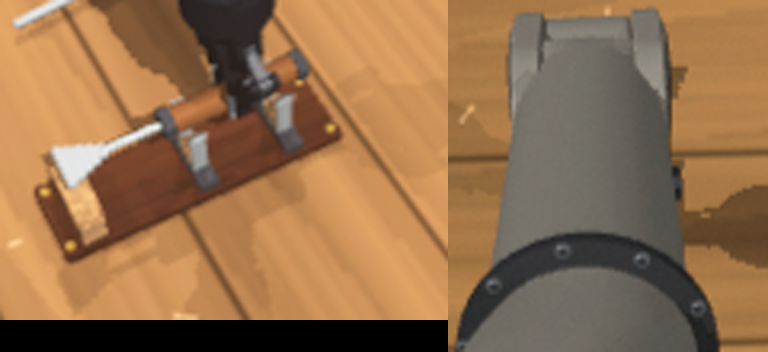

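The handle is above both clips and the blade is over the cork rest. Only the scene view helps, because the arm hides the rack in the top view. Now I lower slowly into the mouths and watch the forces.

>>> servo_tool:
  motion: [0,-0.1,0.3,0,0,0,1,0,0,0.25,0,0,0,1,0,0,0.2,0,0,0,1,0,0,0,0,0,0,1]
  grip_force: 110

```text
t: 9.52
eef_pos: [0.5352, 0.0177, 0.1334]
tool_rot: [0.0, 0.008, 1.0, 0.0]
contact_force: [-0.5, 0.7, -0.1]
gripper_width: 0.251
grasp_force: 110.2
```

```bash
python3 -c "
from h import *
togo(.535,.0173,.111,-.017)"
```

```text
t 9.53 pos [0.5352 0.0177 0.1334] shift [ 0.01 -0.02  1.12] turn [0. 0. 0.] w 0.251 gf 110.2 F [-0.5  0.7 -0.1] M [ 0.39 -0.02 -0.08]
```

>>> servo_tool:
  motion: [0,0,0.2,0,0,0,1,0,0,0.2,0,0,0,1,0,0,0,0,0,0,1]

```text
t: 9.9
eef_pos: [0.5367, 0.0178, 0.1263]
tool_rot: [0.002, 0.008, 1.0, 0.001]
contact_force: [4.2, 3.0, 2.7]
gripper_width: 0.252
grasp_force: 110.6
```

>>> servo_tool:
  motion: [0,0,0.2,0,0,0,1,0,0,0.2,0,0,0,1,0,0,0,0,0,0,1]

```text
t: 10.28
eef_pos: [0.5358, 0.0176, 0.1174]
tool_rot: [0.001, 0.008, 1.0, 0.0]
contact_force: [4.2, 4.1, -3.3]
gripper_width: 0.256
grasp_force: 109.8
```

```bash
python3 -c "
from h import *
togo(.535,.0173,.111,-.017)"
```

```text
t 10.28 pos [0.5358 0.0176 0.1174] shift [ 0.04 -0.02  0.32] turn [0.   0.01 0.01] w 0.256 gf 109.8 F [ 4.2  4.1 -3.3] M [ 0.82 -0.95 -0.05]
```

>>> servo_tool:
  motion: [0,0,0.17,0,0,0,1,0,0,0.17,0,0,0,1,0,0,0,0,0,0,1]

```text
t: 10.65
eef_pos: [0.5345, 0.0174, 0.1113]
tool_rot: [-0.001, 0.008, 1.0, 0.0]
contact_force: [-4.8, 4.4, 12.1]
gripper_width: 0.25
grasp_force: 111.8
```

```bash
python3 -c "
from h import *
togo(.535,.0173,.111,-.017)
a=bot.read_camera('scene')[160:270,165:305,::-1]
cv2.imwrite('pics/s4.png',cv2.resize(a,None,fx=5,fy=5,interpolation=cv2.INTER_CUBIC))"
```

```text
t 10.65 pos [0.5345 0.0174 0.1113] shift [-0.02 -0.    0.02] turn [ 0.01 -0.01  0.  ] w 0.25 gf 111.8 F [-4.8  4.4 12.1] M [ 1.01  0.87 -0.02]
```

View pics/s4.png

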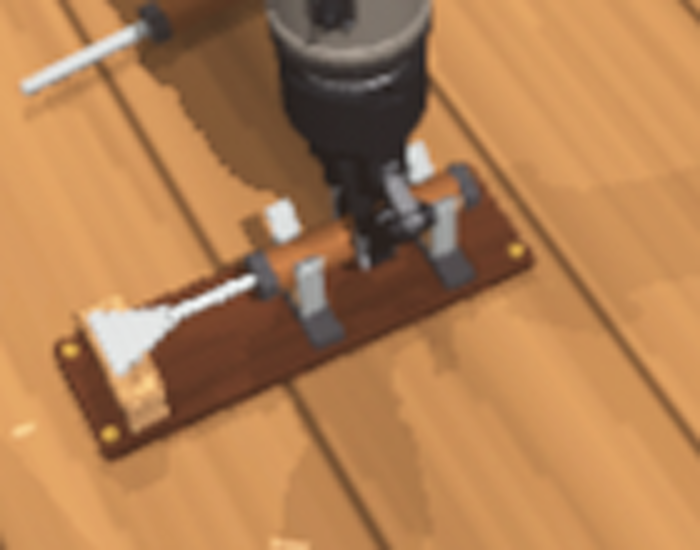

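The handle lies between both jaw pairs at crop (310,260) and (440,190), with the blade over the cork at (120,335). The 12 N upward force shows seat contact. One small extra push, then release.

>>> servo_tool:
  motion: [0,0,0.08,0,0,0,1,0,0,0,0,0,0,1]

```text
t: 10.95
eef_pos: [0.5345, 0.0174, 0.1112]
tool_rot: [-0.001, 0.008, 1.0, 0.001]
contact_force: [-9.5, 5.0, 31.0]
gripper_width: 0.254
grasp_force: 113.9
```

>>> servo_tool:
  motion: [0,0,-0.05,0,0,0,0.5,0,0,0,0,0,0,0.4,0,0,0,0,0,0,0.3,0,0,-0.3,0,0,0,0.3]

```text
t: 11.45
eef_pos: [0.5346, 0.0166, 0.1156]
tool_rot: [-0.001, 0.009, 1.0, -0.0]
contact_force: [-0.2, 0.6, 0.6]
gripper_width: 0.699
grasp_force: 0.0
```

>>> servo_tool:
  motion: [0,0,-0.5,0,0,0,0.3,0,0,-1,0,0,0,0.3,0,0,-1,0,0,0,0.3,0,0,-1,0,0,0,0.3,0,0,-1,0,0,0,0.3]

```text
t: 12.08
eef_pos: [0.5351, 0.0169, 0.2075]
tool_rot: [0.0, 0.008, 1.0, 0.0]
contact_force: [0.6, 0.6, -0.3]
gripper_width: 0.7
grasp_force: 0.0
```

>>> servo_tool:
  motion: [0,1,-1,0,0,0,0.3,0,1,-1,0,0,0,0.3,0,1,0,0,0,0,0.3,0,1,0,0,0,0,0.3,0,1,0,0,0,0,0.3]

```text
t: 12.7
eef_pos: [0.5368, 0.1177, 0.2468]
tool_rot: [0.0, 0.009, 1.0, 0.0]
contact_force: [-0.3, -0.1, 0.6]
gripper_width: 0.702
grasp_force: 0.0
```

>>> servo_tool:
  motion: [0,1,0,0,0,0,0.3,0,1,0,0,0,0,0.3,0,1,0,0,0,0,0.3,0,1,0,0,0,0,0.3,0,1,0,0,0,0,0.3]

```text
t: 13.32
eef_pos: [0.5384, 0.2183, 0.246]
tool_rot: [-0.0, 0.008, 1.0, -0.0]
contact_force: [0.8, -0.6, -0.2]
gripper_width: 0.704
grasp_force: 0.0
```

```bash
python3 -c "
from h import *
togo(.535,.0173,.111,-.017)
a=bot.read_camera('scene')[100:320,130:310,::-1];b=bot.read_camera('top')[115:225,200:360,::-1]
r=lambda i,f:cv2.resize(i,None,fx=f,fy=f,interpolation=cv2.INTER_CUBIC)
a=r(a,2.5);b=r(b,2);h=550
p=lambda i:cv2.copyMakeBorder(i,0,h-i.shape[0],0,0,cv2.BORDER_CONSTANT)
cv2.imwrite('pics/both5.png',np.hstack([p(a),p(b)]))"
```

```text
t 13.32 pos [0.5384 0.2183 0.246 ] shift [  0.   -10.05   6.75] turn [-0. -0.  0.] w 0.704 gf 0.0 F [ 0.8 -0.6 -0.2] M [ 0.05 -0.04 -0.02]
```

View pics/both5.png

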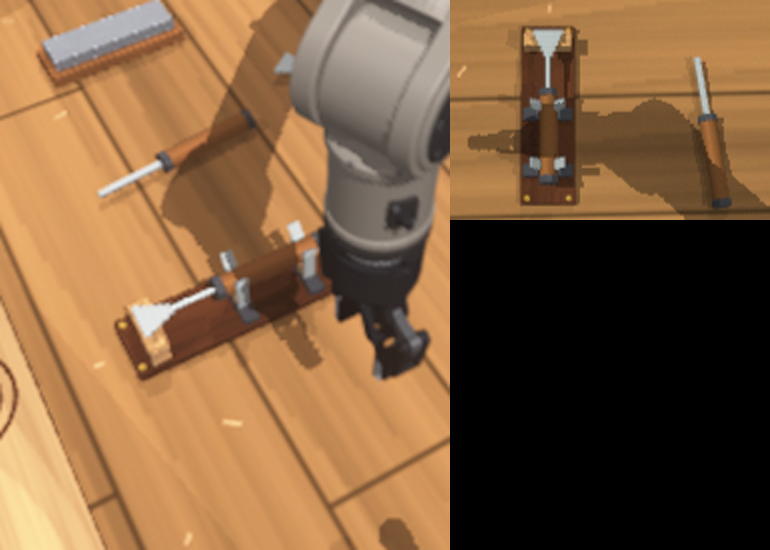

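Run:
```python
from h import *
def f(p,L):
    x,y,yaw,z,a=p;L=np.array(L);u=np.array([np.cos(yaw),np.sin(yaw),-a]);return np.array([x,y,z])+L[:,:1]*u
L=[(-.068,0,0),(.068,0,0),(.158,0,0)]
o=[("top",L,np.array([(99,184),(98,88),(98,30)])/2+[199.75,114.75]),("scene",L[1:],np.array([(214,289),(141,320)])/2.5+[129.7,99.7])]
p,r=fit(o,[.535,.017,-.017,.05,0],f);print("x y yaw z pitch",p.round(4),r.round(1))
print(proj("scene",f([.5348,.0173,-.017,.05,0],L))-0,o[1][2])
```

```text
x y yaw z pitch [ 0.5347  0.0162 -0.0115  0.0502 -0.0238] [-0.1 -0.   0.1  0.9 -0.1 -0.2  0.3 -0.4 -0.9  0.3]
[[258.7381411  196.49003698]
 [215.73768059 215.49554616]
 [185.41785482 228.89641955]] [[215.3 215.3]
 [186.1 227.7]]
```

The fit puts the chisel at z = 50.2 mm, level within measurement noise and clear of the gripper. I'm handing in.

```bash
python3 -c "
from station import bot
print(bot.hand_in())"
```

```text
the job is handed in; nothing more can be done
None
```

The broad fishtail chisel is in the rack: it was pushed straight down through both clips, measures 50 mm above the bench (the seated height) and level within measurement error, and the job is handed in (no verdict was returned); I didn't touch the narrow chisel, the stone or the mallet.

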